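# Tighten the burr ring of a coffee grinder with the pin spanner

### The arm

A 7-joint arm with a two-finger parallel gripper is mounted at the origin on the work surface. World frame = base frame: x ahead of the robot, y to its left, z up, the work surface at z = 0. Lengths are in m, angles in degrees, forces in N, time in s.
With the tool pointing down it reaches from about 0.35 to 0.9 m from the base axis. Payload 19.9 kg.
Tool frame: the origin (TCP) lies at the very end of the fingers, on their centre line; the grasp point (between the pads) lies 19 mm behind it (manip.tcp_to_grasp is the distance from the TCP to the grasp point, in m); z points along the fingers, y is the line along which they close (so a half turn about z gives the same grasp; the last joint's range is limited). The gripper opens to 85 mm and grips with 20 to 120 N. Pads are 22 mm wide; open, the fingers measure 114 mm over their backs; the gripper's body (76 mm by 85 mm) begins 54 mm behind the grasp point. The pads swing forward as they close: fully open they stand 13 mm farther back than shut.
Start: joints at [-68.841, 23.915, -0.59, 92.452, 0.269, 63.638, -3.037], TCP at [0.25, 0.573, 0.2] pointing down, gripper open.
Joint ranges: [-161.28, 161.28], [-22.2, 115.67], [-73.04, 71.86], [3.21, 147.25], [-68.34, 248.33], [10.77, 114.83], [-161.83, 161.83]. Speed limits (degrees/s): [108.29, 108.29, 136.94, 136.94, 172.46, 172.46, 172.46].

### API

Orientations are given as a 3x3 rotation matrix whose columns are the frame's x, y, z axes.
In Python, from rig import manip gives the robot as it stands. The module is installed in compiled form; this text tells all that it offers.
- The arm moves only by the shell command python3 -m crank 'ROWS' [FORCE]. ROWS is JSON, a list of rows, each a list of 3 entries, a list of its own where there are three numbers: the shift along the tool's x, y, z in m, then the turn, a rotation vector about the tool's x, y, z in rad, then the finger opening in m, from 0 to 0.0854. A call has 1 to 8 rows; each row shifts and turns the commanded pose from where the row before left it, along the tool's axes as they then stand; what a row does not reach is not made up. A row lasts 1/8 s, in which the tool goes at most 62.5 mm and 10.7 degrees, less where a joint would pass 70% of its speed; a pose out of reach is approached as far as the arm can. A call with a gripper value outside its range is refused whole. The fingers move at their own pace and stop on an object; FORCE is the grip in N (left out, the last holds). Time passes only in rows, so rows that do not move let the fingers close. It gives the time, the measured TCP pose, the force, the opening and the grip force at its end, in the units of the state.
- manip.get_state(): the state, without advancing time (a new reading comes with each control period).
- manip.grab_frame(name): name is "side" or "top" or "wrist"; returns a dict with "pixels" (480x640x3 uint8, red, green, blue), "fx", "fy", "cx", "cy" (pixels), "k1" (the pictures are not rectified: a ray, as slopes to the right and down, at radius r is drawn at 1 + k1 r^2 times it, then the intrinsics apply), "R" (3x3) and "t" (3): a world point X has camera coordinates R X + t; the wrist camera has in their place "T_tool_cam" (4x4, takes a point from camera to tool coordinates, whose origin is the TCP and whose axes are the flange's). Camera axes: x right, y down, z forward; pixel columns grow to the right and rows downward; lengths in m; the calibration is good to about 2 mm. A picture is of the moment at which its call begins: read the wrist's pose just before it. There is no depth.
- manip.sign_off(): hands the job in; it is judged then, once.
The state is a dict: "time_s": time; "joint_pos": joint angles; "dq": joint speeds; "tau": joint torques, N m; "tool_pos": TCP position; "tool_rot": TCP orientation; "force": force on the tool from outside, world axes, zero at the start; "torque": the same for the moment, N m; "width": opening from 0.0 (shut) to 1.0 (fully open); "gripper_force": force on a finger pad.
Only numpy, scipy, OpenCV 4.12 (cv2) and the standard library are available. Lean on these libraries where they do the work, as an engineer would, in place of code of your own. Each camera call takes 0.05 s, during which the arm holds its last target. There are 200 camera calls.

### The job

Take the two-pin spanner from its wooden rest, fit its pins into holes of the brass ring sunk in the grinding chamber, and turn the ring clockwise (seen from above) until it is fully home, without forcing it. Then lift the spanner out and put it back upright on its rest, pins in the groove, and leave it there; do not shove the cup, the jar or the tumbler about.

Things in the scene. Friction and masses are not known exactly. Their poses are not given: they have to be found in the camera images.
- chamber: Grinding chamber, fixed: black round cup, 120 mm outer diameter, rim 70 mm above the worktop, on a 100 x 170 x 12 mm wooden foot board. Origin on its vertical axis at worktop height, z up. In its 74 mm wide open bore lies a coaxial brass ring.
- ring_face (a point): Centre of the brass ring's flat face, 12 mm below the chamber's rim. Six round holes 10.4 mm wide, 11 mm deep, 60 degrees apart on a 25 mm radius circle. Their angle differs every time and does not follow from any rotation or joint reading here: see it in an image, or find it by sliding the pins lightly round on the face until they drop in.
- ring (a joint): Turn of the brass ring, rad: grows clockwise seen from above, starts between 0.3 and 0.8, and meets a hard stop at 1.3, where the ring is home. It turns with about 0.25 N m of steady friction, more than lightly pressed sliding pins exert, and stays where it is left. Pushing on hard at the stop, or pressing the spanner with over 40 N, damages it.
- spanner: Two-pin spanner, loose, 150 to 310 g. Steel bar 64 (its x) x 22 (y) x 10 mm; origin at the centre of its underside, z up. Red upright handle on its middle, 34 mm along x, 16 mm thick along y (flat faces to grip), 10 to 72 mm above the origin. Two round-ended pins, 5 mm diameter, stick 8 mm down, 25 mm either side along x. Fully engaged, the bar's underside lies on the ring's face.
- spanner_tip (a point): Point midway between the ends of the two pins: 8 mm below the spanner's origin.
- rest: Wooden rest, fixed: block 100 mm long (x), 70 mm wide (y), 26 mm high, with a groove 14 mm wide and 14 mm deep along x through its middle. Origin at the centre of its underside, z up. The parked spanner's bar lies along the groove on the block's top (its origin 26 mm above the rest's), its pins hanging in the groove.
- cup: White ceramic bowl-shaped cup, 90 mm wide, 60 mm high, loose; bystander. Origin at the centre of its underside.
- jar: Glass jar with wooden lid, 72 mm wide, 90 mm high, loose; bystander. Origin at the centre of its underside.
- tumbler: Glass tumbler, 72 mm wide, 80 mm high, loose; bystander. Origin at the centre of its underside.

How it is judged (in metres and radians):
On the way, in this order (a step that is already met when the one before it is completed fails the run):
1. both pins are in holes of the ring: pin ends at least 4 mm below the ring's face, within 5 mm of the ring's axis, spanner upright within 10 degrees (z of spanner_tip in the frame of chamber below 0.054 m and horizontal distance between spanner_tip and chamber below 0.005 m and angle between spanner's own z axis and vertical below 0.175 rad), for 0.2 s.
2. the ring is turned home (1.25 rad or more) with the pins still in its holes (value of joint ring above 1.25 rad and z of spanner_tip in the frame of chamber below 0.054 m and horizontal distance between spanner_tip and chamber below 0.005 m), for 0.1 s.
At the end, for the whole second after the job is handed in: The ring reads 1.25 rad or more (stop at 1.3). The spanner is back on its rest: within 22 mm of the rest's middle, along the groove, its bar lying on the block's top (origin 22 to 29 mm above the rest's), upright within 7 degrees, at rest and let go (value of joint ring above 1.25 rad and horizontal distance between spanner and rest below 0.022 m and z of spanner in the frame of rest between 0.022 and 0.029 m and angle between spanner's own z axis and vertical below 0.12 rad and angle between the x axis of spanner and the x axis of rest, either way round below 0.3 rad and contact force between the fingers and spanner below 0.1 N and linear speed of spanner below 0.02 m/s); the robot touches nothing.
It fails at once if the spanner is forced: more than 40 N between it and the chamber with its ring (contact force between spanner and chamber above 40 N).
It fails at once if the cup, jar or tumbler is shoved more than 30 mm or tipped (distance of any of cup, jar, tumbler from where it was at the start of the episode above 0.03 m or angle between any of cup, jar, tumbler's own z axis and vertical above 0.4 rad).
It also fails if it takes over 72 s, if anything falls off the work surface, if the arm or the gripper's body presses on something with over 40 N, if the wrist force passes 120 N, or if a joint passes its speed limit or range.

## Working session

There is one attempt and no reset: what is moved stays moved. The work goes in short steps, Python scripts to look and compute and a shell command to move; the robot and the scene stay as the last step left them, time stands still between calls to the robot, and variables do not carry over. Pictures are saved under pics/ and viewed, at most 10 in all, crops included, and the job is handed in when it is done.

```bash
mkdir -p pics
cat > h.py <<'E'
import numpy as np, cv2, pickle
from rig import manip
def shot(name):
    s=manip.get_state(); f=manip.grab_frame(name); 
    if name=="wrist":
        T=np.eye(4);T[:3,:3]=np.array(s["tool_rot"]);T[:3,3]=s["tool_pos"]
        M=np.linalg.inv(T@np.array(f["T_tool_cam"])); f["R"]=M[:3,:3];f["t"]=M[:3,3]
    return f
def save(f,fn,crop=None):
    im=f["pixels"][:,:,::-1]
    if crop: x0,y0,x1,y1=crop; im=im[y0:y1,x0:x1]; k=min(800/im.shape[1],600/im.shape[0]); im=cv2.resize(im,None,fx=k,fy=k,interpolation=cv2.INTER_CUBIC)
    cv2.imwrite("pics/"+fn,im)
def ray(f,uv):
    d=np.array([(uv[0]-f["cx"])/f["fx"],(uv[1]-f["cy"])/f["fy"]]); p=d.copy()
    for _ in range(20): p=d/(1+f["k1"]*(p@p))
    R=np.array(f["R"]);t=np.array(f["t"])
    return -R.T@t, R.T@np.array([p[0],p[1],1])
def at(f,uv,z):
    o,d=ray(f,uv); return o+d*(z-o[2])/d[2]
def proj(f,X):
    c=np.array(f["R"])@np.array(X)+np.array(f["t"]); p=c[:2]/c[2]; p=p*(1+f["k1"]*(p@p))
    return p*[f["fx"],f["fy"]]+[f["cx"],f["cy"]]
E
python3 - <<'E'
from h import *
for n in ("top","side"):
    f=shot(n); save(f,n+"0.png"); pickle.dump(f,open(n+"0.pkl","wb"))
    print(n,-np.array(f["R"]).T@np.array(f["t"]),f["fx"],f["k1"]); 
s=manip.get_state(); print(s["tool_rot"],s["force"],s["time_s"])
print(manip.grab_frame("wrist")["T_tool_cam"])
E
```

```text
top [0.51417202 0.0068483  0.89869056] 477.3552260106411 -0.008539846790024385
side [0.25091694 0.42204278 0.54960553] 510.4127652229604 0.030135355407430443
[[-9.16784833e-01  3.99381334e-01 -3.44987889e-04]
 [ 3.99381474e-01  9.16784289e-01 -1.00294726e-03]
 [-8.42789376e-05 -1.05726861e-03 -9.99999438e-01]] [-0.32544099 -0.41690715 -0.0069578 ] 0.1
[[ 1.00832823e-03 -9.54775410e-01 -2.97326250e-01  7.63576140e-02]
 [ 9.99999454e-01  1.04473352e-03  3.64643421e-05  7.49614825e-04]
 [ 2.75811442e-04 -2.97326125e-01  9.54775942e-01 -1.75816449e-01]
 [ 0.00000000e+00  0.00000000e+00  0.00000000e+00  1.00000000e+00]]
```

View pics/top0.png

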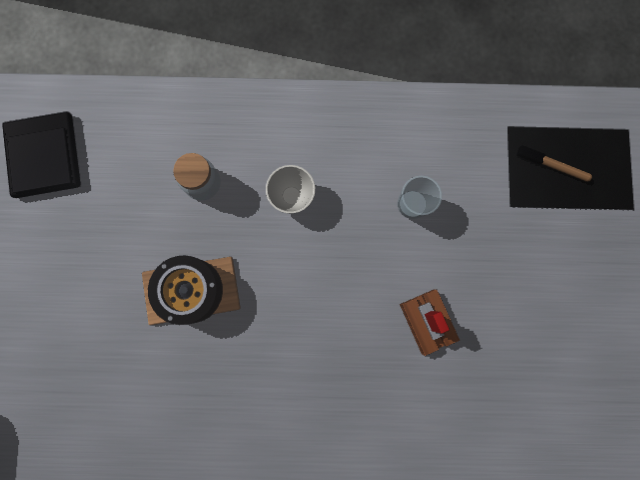

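View pics/side0.png

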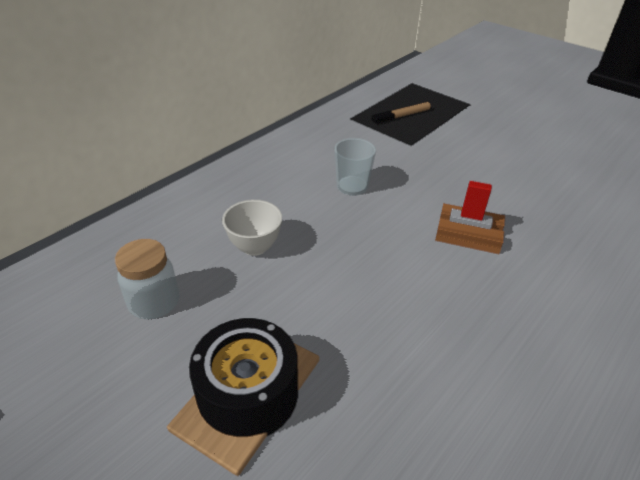

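The top view shows the chamber at about (185,290), the spanner and its red handle at (437,322) on the rest at (430,322), and the cup, tumbler and jar well away from them. The side view agrees.

Run:
```python
from h import *
f=pickle.load(open("top0.pkl","rb"))
im=f["pixels"].astype(int); r,g,b=im[...,0],im[...,1],im[...,2]
m=((r>110)&(g<50)&(b<50)).astype(np.uint8)
ys,xs=np.nonzero(m); print("red rect",cv2.minAreaRect(np.c_[xs,ys].astype(np.float32)))
C=[at(f,p,0.026) for p in [(401,303),(437,290),(460,340),(424,355)]]
print("rest",np.mean(C,0), np.degrees(np.arctan2(*(C[3]-C[0])[1::-1])),np.degrees(np.arctan2(*(C[2]-C[1])[1::-1])))
print("handle top",at(f,(437,322),0.098))
print("rim",at(f,(185,290),0.07))
# brass
m=((r>b+50)&(r>120)&(g>70)).astype(np.uint8); m[:260]=0;m[320:]=0;m[:,:160]=0;m[:,212:]=0
ys,xs=np.nonzero(m);e=cv2.fitEllipse(cv2.convexHull(np.c_[xs,ys].astype(np.float32)));print("brass",e,at(f,e[0],0.058))
save(f,"topc.png",(145,250,225,310))
f=pickle.load(open("side0.pkl","rb")); save(f,"sidec.png",(190,310,310,410))
s=manip.get_state();print(np.degrees(np.arctan2(s["tool_rot"][1][1],s["tool_rot"][0][1])))
```

```text
red rect ((440.5, 321.9999694824219), (19.683706283569336, 8.727680206298828), 68.1985855102539)
rest [ 0.47974716 -0.21832043  0.026     ] -155.8655836850584 -155.4829788120971
handle top [ 0.48252018 -0.21061386  0.098     ]
rim [0.52745338 0.21670361 0.07      ]
brass ((186.2266387939453, 290.6339111328125), (31.243106842041016, 76.16696166992188), 40.80363464355469) [0.5265872  0.21754349 0.058     ]
66.46540322197713
```

View pics/topc.png

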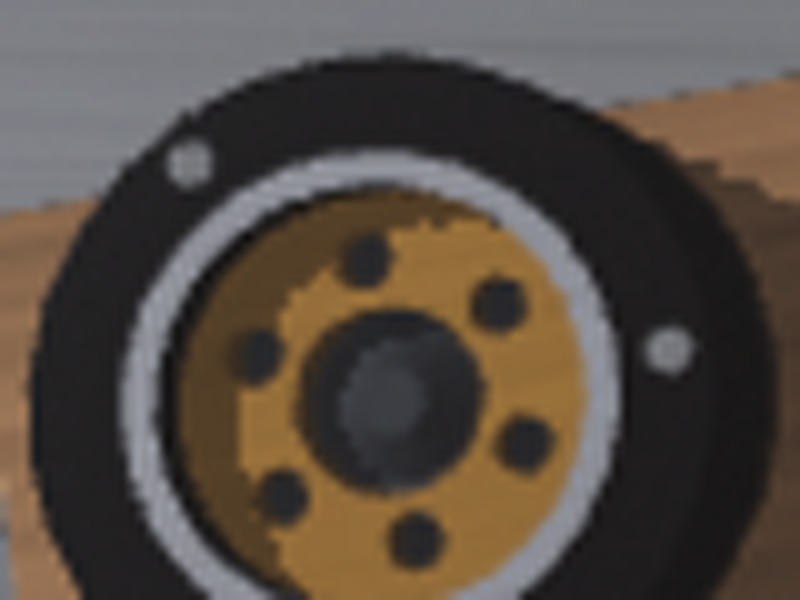

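The crop shows all six dark holes clearly, at about (365,260), (500,305), (525,443), (415,540), (283,497) and (257,355).

```bash
cat >> h.py <<'E'
from scipy.linalg import expm,logm
from scipy.spatial.transform import Rotation as Ro
def rows(p,yaw,n):  # equal rows to TCP p with tool y at yaw deg, pointing down
    s=manip.get_state();A=np.eye(4);A[:3,:3]=s["tool_rot"];A[:3,3]=s["tool_pos"]
    y=np.radians(yaw);B=np.eye(4);B[:3,:3]=np.array([[-np.sin(y),np.cos(y),0],[np.cos(y),np.sin(y),0],[0,0,-1]]);B[:3,3]=p
    D=expm(np.real(logm(np.linalg.inv(A)@B))/n)
    print("row x%d"%n,np.round(D[:3,3],4),np.round(Ro.from_matrix(D[:3,:3]).as_rotvec(),4))
def holes(f,H,zf=0.058):
    P=np.array([at(f,h,zf)[:2] for h in H]); c=P.mean(0)
    a=np.degrees(np.arctan2(*(P-c).T[::-1]))
    print("ring c",c,"r",np.hypot(*(P-c).T).round(4),"ang mod60",(a%60).round(1))
def st():
    s=manip.get_state();R=np.array(s["tool_rot"]);print("t",s["time_s"],"p",np.round(s["tool_pos"],4),"yaw",np.degrees(np.arctan2(R[1,1],R[0,1])).round(2),"z",R[:,2].round(4),"F",np.round(s["force"],2),"M",np.round(s["torque"],2),"w",s["width"],"g",s["gripper_force"],"q",np.round(s["joint_pos"],1))
E
python3 - <<'E'
from h import *
f=pickle.load(open("top0.pkl","rb"))
holes(f,[((x+.5)/10-.5+145,(y+.5)/10-.5+250) for x,y in [(365,260),(500,305),(525,443),(415,540),(283,497),(257,355)]])
rows([.481,-.214,.23],-65.7,20)
E
```

```text
ring c [0.5284237  0.22217058] r [0.025  0.0249 0.0248 0.0248 0.0249 0.0249] ang mod60 [13.4 12.8 13.5 12.7 13.9 12.9]
row x20 [-0.0504  0.0114 -0.0015] [-0.000e+00  1.000e-04  1.153e-01]
```

```bash
R='[-0.0504,0.0114,-0.0015]'; 
python3 -m crank '[[[-0.0504,0.0114,-0.0015],[0,0,0.1153],0.085],[[-0.0504,0.0114,-0.0015],[0,0,0.1153],0.085],[[-0.0504,0.0114,-0.0015],[0,0,0.1153],0.085],[[-0.0504,0.0114,-0.0015],[0,0,0.1153],0.085],[[-0.0504,0.0114,-0.0015],[0,0,0.1153],0.085],[[-0.0504,0.0114,-0.0015],[0,0,0.1153],0.085],[[-0.0504,0.0114,-0.0015],[0,0,0.1153],0.085],[[-0.0504,0.0114,-0.0015],[0,0,0.1153],0.085]]'
python3 -c "from h import *;st();rows([.481,-.214,.23],-65.7,12)"
```

```text
time_s: 1.15
tool_pos: [0.5816, 0.349, 0.2115]
tool_rot: [[-0.232, 0.973, -0.0], [0.973, 0.232, -0.0], [-0.0, -0.0, -1.0]]
force: [0.1, -1.0, 0.5]
width: 0.995
gripper_force: 0.0
t 1.15 p [0.5816 0.349  0.2115] yaw 13.4 z [-4.e-04 -4.e-04 -1.e+00] F [ 0.07 -1.02  0.49] M [ 0.07 -0.04 -0.02] w 0.9946515094251772 g 0.0 q [-44.7  29.6  16.3  83.7  -8.6  67.9 -13.8]
row x12 [-0.0504  0.0114 -0.0015] [-0.      0.      0.1151]
```

```bash
python3 -m crank '[[[-0.0504,0.0114,-0.0015],[0,0,0.1153],0.085],[[-0.0504,0.0114,-0.0015],[0,0,0.1153],0.085],[[-0.0504,0.0114,-0.0015],[0,0,0.1153],0.085],[[-0.0504,0.0114,-0.0015],[0,0,0.1153],0.085],[[-0.0504,0.0114,-0.0015],[0,0,0.1153],0.085],[[-0.0504,0.0114,-0.0015],[0,0,0.1153],0.085],[[-0.0504,0.0114,-0.0015],[0,0,0.1153],0.085],[[-0.0504,0.0114,-0.0015],[0,0,0.1153],0.085]]' >/dev/null
python3 -m crank '[[[-0.0504,0.0114,-0.0015],[0,0,0.1153],0.085],[[-0.0504,0.0114,-0.0015],[0,0,0.1153],0.085],[[-0.0504,0.0114,-0.0015],[0,0,0.1153],0.085],[[-0.0504,0.0114,-0.0015],[0,0,0.1153],0.085],[[0,0,0],[0,0,0],0.085]]' >/dev/null
python3 - <<'E'
from h import *
st(); f=shot("wrist"); save(f,"w1.png"); pickle.dump(f,open("w1.pkl","wb"))
E
```

```text
t 2.775 p [ 0.4792 -0.2159  0.2303] yaw -66.06 z [ 4.e-04  2.e-04 -1.e+00] F [0.75 1.24 0.33] M [ 0.03 -0.01  0.01] w 0.9934571991380488 g 0.0 q [-16.4  15.1  44.4 105.7 -11.7  63.9 -33.8]
```

View pics/w1.png

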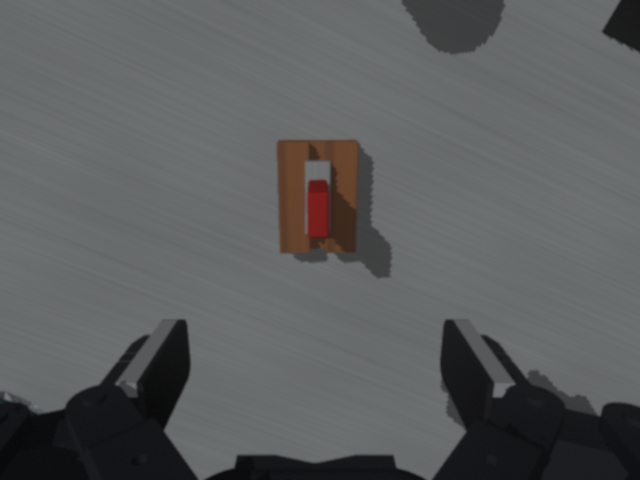

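The wrist view shows the rest's top with corners at (278,141), (357,141), (356,252) and (281,252). The handle's top face spans about x 308–329 and y 192–237, and the bar's far end is at y≈161.

Run:
```python
from h import *
f=pickle.load(open("w1.pkl","rb"))
C=[at(f,p,0.026) for p in [(278,141),(357,141),(356.5,252),(281,252)]]
print("rest",np.mean(C,0),[np.linalg.norm(C[i]-C[i-1]).round(4) for i in range(4)],[np.degrees(np.arctan2(*(a-b)[1::-1])) for a,b in ((C[0],C[3]),(C[1],C[2]))])
im=f["pixels"].astype(int);r,g,b=im[...,0],im[...,1],im[...,2]
m=((r>150)&(g<60)&(b<60)).astype(np.uint8);ys,xs=np.nonzero(m);print(xs.min(),xs.max(),ys.min(),ys.max())
for y in range(190,240,6): 
    k=xs[ys==y]; print(y,k.min() if len(k) else 0,k.max() if len(k) else 0)
T=[at(f,p,0.098) for p in [(308,193),(328,193),(328.5,237),(307.5,237)]]
print("handle",np.mean(T,0),[np.linalg.norm(T[i]-T[i-1]).round(4) for i in range(4)])
print("bar end",at(f,(318,161),0.036))
print(im[150:262:4,318].tolist())
```

```text
rest [ 0.47919037 -0.21848836  0.026     ] [np.float64(0.1002), np.float64(0.0676), np.float64(0.1002), np.float64(0.0699)] [np.float64(24.118346406762377), np.float64(25.413021538966966)]Traceback (most recent call last):
  File "<stdin>", line 6, in <module>
    return umr_minimum(a, axis, None, out, keepdims, initial, where)
ValueError: zero-size array to reduction operation minimum which has no identity
```

Run:
```python
from h import *
f=pickle.load(open("w1.pkl","rb"))
im=f["pixels"].astype(int)
T=[at(f,p,0.098) for p in [(308,193),(328,193),(328.5,237),(307.5,237)]]
print("handle",np.mean(T,0),[np.linalg.norm(T[i]-T[i-1]).round(4) for i in range(4)])
B=at(f,(318,161),0.036);u=np.array([np.cos(np.radians(24.7)),np.sin(np.radians(24.7)),0]);print("bar end",B,"centre",B-.032*u)
print([(y,im[y,318].tolist()) for y in range(176,246,3)])
for y in (205,225): print(y,[(x,im[y,x].tolist()) for x in range(300,336,2)])
```

```text
handle [ 0.48091156 -0.21695663  0.098     ] [np.float64(0.033), np.float64(0.0144), np.float64(0.033), np.float64(0.0156)]
bar end [ 0.51045387 -0.20425626  0.036     ] centre [ 0.48138161 -0.21762801  0.036     ]
[(176, [107, 109, 109]), (179, [100, 80, 80]), (182, [92, 27, 24]), (185, [92, 26, 24]), (188, [92, 27, 24]), (191, [95, 27, 25]), (194, [122, 31, 28]), (197, [120, 30, 28]), (200, [120, 30, 28]), (203, [119, 30, 27]), (206, [119, 30, 27]), (209, [119, 30, 27]), (212, [119, 30, 27]), (215, [118, 30, 27]), (218, [118, 31, 27]), (221, [118, 30, 28]), (224, [117, 30, 27]), (227, [117, 30, 27]), (230, [117, 31, 28]), (233, [116, 30, 27]), (236, [95, 30, 25]), (239, [61, 41, 30]), (242, [73, 49, 34]), (245, [65, 45, 32])]
205 [(300, [101, 68, 44]), (302, [102, 67, 44]), (304, [99, 76, 64]), (306, [106, 86, 85]), (308, [119, 44, 42]), (310, [121, 30, 28]), (312, [120, 30, 27]), (314, [121, 31, 29]), (316, [120, 30, 28]), (318, [119, 31, 28]), (320, [119, 29, 27]), (322, [119, 30, 27]), (324, [118, 30, 26]), (326, [110, 29, 26]), (328, [78, 36, 35]), (330, [57, 44, 40]), (332, [55, 37, 27]), (334, [57, 38, 26])]
225 [(300, [101, 67, 45]), (302, [101, 67, 44]), (304, [103, 78, 65]), (306, [110, 98, 96]), (308, [116, 50, 48]), (310, [118, 30, 28]), (312, [119, 31, 28]), (314, [118, 31, 28]), (316, [118, 30, 28]), (318, [117, 30, 27]), (320, [116, 29, 27]), (322, [116, 30, 28]), (324, [115, 29, 27]), (326, [105, 27, 25]), (328, [76, 36, 34]), (330, [57, 45, 41]), (332, [55, 38, 27]), (334, [56, 38, 26])]
```

```bash
python3 -c "from h import *;rows([.4811,-.2172,.053],-65.3,6)"
```

```text
row x6 [-0.0002  0.0005  0.0295] [-0.     -0.0001 -0.0014]
```

```bash
python3 -m crank '[[[-0.0002,0.0005,0.0295],[0,0,-0.0014],0.085],[[-0.0002,0.0005,0.0295],[0,0,-0.0014],0.085],[[-0.0002,0.0005,0.0295],[0,0,-0.0014],0.085],[[-0.0002,0.0005,0.0295],[0,0,-0.0014],0.085],[[-0.0002,0.0005,0.0295],[0,0,-0.0014],0.085],[[-0.0002,0.0005,0.0295],[0,0,-0.0014],0.085],[[0,0,0],[0,0,0],0.085]]'; python3 -c "from h import *;st()"
```

```text
time_s: 3.7
tool_pos: [0.4812, -0.2153, 0.0513]
tool_rot: [[0.907, 0.421, -0.004], [0.421, -0.907, 0.001], [-0.003, -0.002, -1.0]]
force: [-0.2, 0.2, 0.1]
width: 0.997
gripper_force: 0.0
t 3.7 p [ 0.4812 -0.2153  0.0513] yaw -65.09 z [-3.5e-03  8.0e-04 -1.0e+00] F [-0.15  0.22  0.1 ] M [-0.04  0.    0.  ] w 0.9965494714618572 g 0.0 q [ -8.1  29.9  36.2 113.9 -25.   44.2 -22.3]
```

```bash
python3 -m crank '[[[0,0,0],[0,0,0],0.0],[[0,0,0],[0,0,0],0.0],[[0,0,0],[0,0,0],0.0],[[0,0,0],[0,0,0],0.0],[[0,0,0],[0,0,0],0.0],[[0,0,0],[0,0,0],0.0],[[0,0,0],[0,0,0],0.0],[[0,0,0],[0,0,0],0.0]]' 80; python3 -c "from h import *;st()"
```

```text
time_s: 4.7
tool_pos: [0.4823, -0.2166, 0.0536]
tool_rot: [[0.908, 0.42, 0.001], [0.42, -0.908, -0.0], [0.001, 0.001, -1.0]]
force: [-0.8, 0.6, 8.9]
width: 0.164
gripper_force: 78.7
t 4.7 p [ 0.4823 -0.2166  0.0536] yaw -65.19 z [ 1.2e-03 -3.0e-04 -1.0e+00] F [-0.76  0.62  8.87] M [0.22 0.28 0.05] w 0.16417587947930568 g 78.6949610710144 q [ -8.1  29.7  36.3 113.9 -24.9  44.2 -22.3]
```

```bash
python3 -m crank '[[[0,0,-0.015],[0,0,0],0.0],[[0,0,-0.03],[0,0,0],0.0],[[0,0,-0.04],[0,0,0],0.0],[[0,0,-0.04],[0,0,0],0.0],[[0,0,-0.02],[0,0,0],0.0],[[0,0,0],[0,0,0],0.0]]'; python3 -c "from h import *;st();rows([.5284,.2222,.18],-16.8,12)"
```

```text
time_s: 5.45
tool_pos: [0.4824, -0.2166, 0.1996]
tool_rot: [[0.908, 0.42, 0.003], [0.42, -0.908, -0.0], [0.002, 0.001, -1.0]]
force: [-0.0, 0.4, -2.1]
width: 0.165
gripper_force: 78.7
t 5.45 p [ 0.4824 -0.2166  0.1996] yaw -65.18 z [ 2.8e-03 -2.0e-04 -1.0e+00] F [-0.03  0.41 -2.07] M [ 0.02 -0.02 -0.05] w 0.1647375800241725 g 78.73988628387451 q [-15.5  17.6  43.9 107.4 -14.1  60.3 -31.1]
row x12 [ 0.0302 -0.0228  0.0017] [ 0.0002 -0.0001 -0.0704]
```

```bash
python3 -m crank '[[[0.0302,-0.0228,0.0017],[0,0,-0.0704],0.0],[[0.0302,-0.0228,0.0017],[0,0,-0.0704],0.0],[[0.0302,-0.0228,0.0017],[0,0,-0.0704],0.0],[[0.0302,-0.0228,0.0017],[0,0,-0.0704],0.0],[[0.0302,-0.0228,0.0017],[0,0,-0.0704],0.0],[[0.0302,-0.0228,0.0017],[0,0,-0.0704],0.0],[[0.0302,-0.0228,0.0017],[0,0,-0.0704],0.0],[[0.0302,-0.0228,0.0017],[0,0,-0.0704],0.0]]' >/dev/null;  python3 -m crank '[[[0.0302,-0.0228,0.0017],[0,0,-0.0704],0.0],[[0.0302,-0.0228,0.0017],[0,0,-0.0704],0.0],[[0.0302,-0.0228,0.0017],[0,0,-0.0704],0.0],[[0.0302,-0.0228,0.0017],[0,0,-0.0704],0.0],[[0,0,0],[0,0,0],0.0],[[0,0,0],[0,0,0],0.0]]' >/dev/null
python3 - <<'E'
from h import *
st(); f=shot("wrist"); save(f,"w2.png"); pickle.dump(f,open("w2.pkl","wb"))
rows([.5284,.2222,.112],-16.8,4)
E
```

```text
t 7.2 p [0.5273 0.2212 0.1769] yaw -16.83 z [-8.e-04 -1.e-03 -1.e+00] F [ 0.17 -0.17 -1.29] M [0.   0.05 0.05] w 0.15793052660803863 g 78.66314649581909 q [-44.9  21.1  23.9 102.2  -9.8  58.8 -34.2]
row x4 [0.0004 0.0001 0.0163] [-0.0001  0.0002 -0.0003]
```

View pics/w2.png

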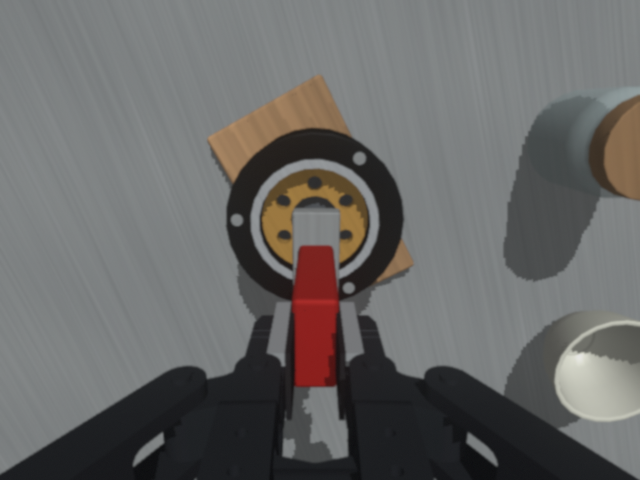

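The wrist view shows the bar lined up with the top hole at (315,183). The other holes are at (283,200), (346,200), (284,236) and (346,236), and the bar's far top edge runs from (293,209) to (340,209).

Run:
```python
from h import *
f=pickle.load(open("w2.pkl","rb"))
H=[at(f,p,.058)[:2] for p in [(283,200),(346,236),(346,200),(284,236),(315,183)]]
c=np.mean(H[:4],0); print("ring c",c,[ (np.degrees(np.arctan2(*(h-c)[::-1]))%60).round(1) for h in H],[np.hypot(*(h-c)).round(4) for h in H])
L,R=at(f,(293,209.5),.159),at(f,(340,209.5),.159); s=manip.get_state(); p=np.array(s["tool_pos"]); A=np.array(s["tool_rot"])
print("end in tool",A.T@((L+R)/2-p),np.linalg.norm(L-R)," expect x .032")
```

```text
ring c [0.52770326 0.22375158] [np.float64(12.6), np.float64(12.9), np.float64(14.2), np.float64(14.0), np.float64(12.8)] [np.float64(0.0255), np.float64(0.0257), np.float64(0.0252), np.float64(0.0254), np.float64(0.0248)]
end in tool [3.23733581e-02 4.20402710e-05 1.80418139e-02] 0.02151409041919328  expect x .032
```

```bash
python3 -c "from h import *;rows([.528,.223,.098],-16.8,5)"
```

```text
row x5 [ 0.0004 -0.      0.0158] [-0.      0.0002 -0.0003]
```

```bash
python3 -m crank '[[[0.0004,0,0.0158],[0,0.0002,-0.0003],0.0],[[0.0004,0,0.0158],[0,0.0002,-0.0003],0.0],[[0.0004,0,0.0158],[0,0.0002,-0.0003],0.0],[[0.0004,0,0.0158],[0,0.0002,-0.0003],0.0],[[0.0004,0,0.0158],[0,0.0002,-0.0003],0.0],[[0,0,0],[0,0,0],0.0],[[0,0,0],[0,0,0],0.0]]' >/dev/null; python3 -c "from h import *;st();rows([.528,.223,.09],-16.8,1)"
```

```text
t 8.125 p [0.5284 0.224  0.0988] yaw -16.7 z [ 7.e-04  1.e-03 -1.e+00] F [-0.01 -0.25 -0.68] M [ 0.   -0.01  0.02] w 0.15910837113422482 g 78.5780131816864 q [-43.3  26.7  22.1 105.6 -12.8  50.  -31.8]
row x1 [-0.0011 -0.      0.0088] [ 0.0004 -0.0012  0.0018]
```

```bash
python3 -m crank '[[[-0.0008,0,0.002],[0,0,0],0.0],[[0,0,0.002],[0,0,0],0.0],[[0,0,0.002],[0,0,0],0.0],[[0,0,0.002],[0,0,0],0.0]]' >/dev/null; python3 -c "from h import *;st()"
```

```text
t 8.625 p [0.5278 0.2232 0.0904] yaw -16.69 z [ 3.e-04  9.e-04 -1.e+00] F [ 0.18 -0.95 -0.89] M [ 0.02 -0.03 -0.04] w 0.16110697955281855 g 78.5787034034729 q [-43.1  27.4  21.9 106.  -13.2  49.  -31.5]
```

No contact force and already 3 mm in. I'll carry on down.

```bash
python3 -m crank '[[[0,0,0.0015],[0,0,0],0.0],[[0,0,0.001],[0,0,0],0.0],[[0,0,0.001],[0,0,0],0.0],[[0,0,0],[0,0,0],0.0]]' >/dev/null; python3 -c "from h import *;st()"
```

```text
t 9.125 p [0.5278 0.2232 0.0869] yaw -16.69 z [ 2.e-04  8.e-04 -1.e+00] F [ 0.43  0.55 -2.19] M [ 0.03 -0.    0.03] w 0.161123222340486 g 78.57783079147339 q [-43.   27.6  21.8 106.2 -13.3  48.7 -31.3]
```

```bash
python3 -m crank '[[[0,0,0.0005],[0,0,0.05],0.0],[[0,0,0],[0,0,0.05],0.0],[[0,0,0],[0,0,0.05],0.0],[[0,0,0],[0,0,0.05],0.0],[[0,0,0],[0,0,0],0.0]]' >/dev/null; python3 -c "from h import *;st()"
```

```text
t 9.75 p [0.5277 0.2234 0.0865] yaw -28.11 z [ 1.e-04  8.e-04 -1.e+00] F [-1.51  0.95 -1.77] M [0.15 0.32 0.18] w 0.1589855212735763 g 78.73943209648132 q [-45.1  28.1  24.5 106.2 -15.1  48.8 -41.3]
```

```bash
python3 -m crank '[[[0,0,0],[0,0,0.05],0.0],[[0,0,0],[0,0,0.05],0.0],[[0,0,0],[0,0,0.05],0.0],[[0,0,0],[0,0,0.05],0.0]]' >/dev/null; python3 -c "from h import *;st()"
```

```text
t 10.25 p [0.5277 0.2233 0.0865] yaw -39.6 z [ 1.e-04  1.e-03 -1.e+00] F [-0.7   0.92 -1.23] M [0.19 0.29 0.28] w 0.16001822569175642 g 78.66174101829529 q [-47.1  28.6  27.2 106.3 -16.9  49.1 -51.2]
```

```bash
python3 -m crank '[[[0,0,0],[0,0,0.03],0.0],[[0,0,0],[0,0,0.03],0.0],[[0,0,0],[0,0,0.03],0.0],[[0,0,0],[0,0,0.02],0.0]]' >/dev/null; python3 -c "from h import *;st()"
```

```text
t 10.75 p [0.5278 0.2233 0.0865] yaw -45.98 z [ 2.e-04  9.e-04 -1.e+00] F [-1.04  0.9  -1.69] M [0.35 0.42 0.28] w 0.16146385146872833 g 78.71132254600525 q [-48.3  28.9  28.7 106.3 -17.9  49.2 -56.7]
```

```bash
python3 -m crank '[[[0,0,0],[0,0,0.02],0.0],[[0,0,0],[0,0,0.02],0.0]]' >/dev/null; python3 -c "from h import *;st()"
```

```text
t 11.0 p [0.5278 0.2233 0.0865] yaw -48.27 z [ 3.e-04  9.e-04 -1.e+00] F [-0.75  0.25 -1.61] M [0.42 0.37 0.29] w 0.1637535060861845 g 78.70818257331848 q [-48.7  29.   29.3 106.4 -18.3  49.3 -58.7]
```

```bash
cat > chk.py <<'E'
import sys
from h import *
st(); sys.exit(abs(manip.get_state()["torque"][2])>0.4)
E
python3 -m crank '[[[0,0,0],[0,0,0.02],0.0],[[0,0,0],[0,0,0.02],0.0]]' >/dev/null; python3 chk.py && python3 -m crank '[[[0,0,0],[0,0,0.02],0.0],[[0,0,0],[0,0,0.02],0.0]]' >/dev/null && python3 chk.py && python3 -m crank '[[[0,0,0],[0,0,0.02],0.0],[[0,0,0],[0,0,0.02],0.0]]' >/dev/null && python3 chk.py
```

```text
t 11.25 p [0.5279 0.2232 0.0865] yaw -50.57 z [ 3.e-04  9.e-04 -1.e+00] F [-2.87  0.95 -1.88] M [0.4  0.35 0.29] w 0.16174140689469524 g 78.69922757148743 q [-49.1  29.1  29.8 106.4 -18.6  49.4 -60.7]False
```

```bash
sed -i 's/sys.exit(\(.*\))$/sys.exit(int(\1))/' chk.py
python3 -m crank '[[[0,0,0],[0,0,0.02],0.0],[[0,0,0],[0,0,0.02],0.0]]' >/dev/null; python3 chk.py && python3 -m crank '[[[0,0,0],[0,0,0.02],0.0],[[0,0,0],[0,0,0.02],0.0]]' >/dev/null && python3 chk.py && python3 -m crank '[[[0,0,0],[0,0,0.02],0.0],[[0,0,0],[0,0,0.02],0.0]]' >/dev/null && python3 chk.py
```

```text
t 11.5 p [0.5278 0.2232 0.0865] yaw -52.86 z [ 3.e-04  9.e-04 -1.e+00] F [ 0.11  1.3  -1.58] M [0.36 0.33 0.28] w 0.15942657454797765 g 78.67743015289307 q [-49.5  29.2  30.4 106.4 -19.   49.4 -62.6]
t 11.75 p [0.5279 0.2232 0.0865] yaw -55.15 z [ 4.e-04  9.e-04 -1.e+00] F [-1.42  1.22 -0.99] M [0.4  0.3  0.29] w 0.1582199310666334 g 78.63876700401306 q [-49.9  29.3  30.9 106.4 -19.4  49.5 -64.6]
t 12.0 p [0.5279 0.2232 0.0865] yaw -57.45 z [ 3.e-04  9.e-04 -1.e+00] F [-1.34  1.6  -1.38] M [0.37 0.32 0.32] w 0.16025532992152722 g 78.60746383666992 q [-50.3  29.4  31.5 106.4 -19.8  49.6 -66.6]
```

```bash
python3 -m crank '[[[0,0,0],[0,0,0.02],0.0],[[0,0,0],[0,0,0.02],0.0]]' >/dev/null; python3 chk.py && python3 -m crank '[[[0,0,0],[0,0,0.02],0.0],[[0,0,0],[0,0,0.02],0.0]]' >/dev/null && python3 chk.py && python3 -m crank '[[[0,0,0],[0,0,0.02],0.0],[[0,0,0],[0,0,0.02],0.0]]' >/dev/null && python3 chk.py && python3 -m crank '[[[0,0,0],[0,0,0.02],0.0],[[0,0,0],[0,0,0.02],0.0]]' >/dev/null && python3 chk.py && python3 -m crank '[[[0,0,0],[0,0,0.02],0.0],[[0,0,0],[0,0,0.02],0.0]]' >/dev/null && python3 chk.py
```

```text
t 12.25 p [0.5279 0.2232 0.0865] yaw -59.74 z [ 3.e-04  9.e-04 -1.e+00] F [-1.19  1.11 -1.45] M [0.35 0.2  0.25] w 0.15887994489531485 g 78.60920906066895 q [-50.7  29.6  32.  106.4 -20.1  49.7 -68.5]
t 12.5 p [0.5278 0.2232 0.0865] yaw -62.03 z [ 3.e-04  9.e-04 -1.e+00] F [-1.2   1.09 -2.11] M [0.28 0.16 0.28] w 0.16056378796068477 g 78.64543676376343 q [-51.1  29.7  32.6 106.4 -20.5  49.7 -70.5]
t 12.75 p [0.5279 0.2232 0.0865] yaw -64.31 z [ 4.e-04  8.e-04 -1.e+00] F [-0.21 -0.02 -1.02] M [0.29 0.16 0.76] w 0.16020055462777702 g 78.98030877113342 q [-51.5  29.8  33.2 106.4 -20.9  49.8 -72.5]
```

Mz jumped from 0.28 to 0.76 N m, so the ring is at its stop. I'll ease off, then lift out.

```bash
python3 -m crank '[[[0,0,0],[0,0,-0.01],0.0],[[0,0,0],[0,0,0],0.0],[[0,0,0],[0,0,-0.03],0.0],[[0,0,0],[0,0,-0.03],0.0],[[0,0,0],[0,0,-0.02],0.0]]' >/dev/null; python3 -c "from h import *;st()"
```

```text
t 13.375 p [0.5279 0.223  0.0865] yaw -59.01 z [ 4.e-04  8.e-04 -1.e+00] F [ 1.03  0.27 -1.85] M [0.03 0.04 0.  ] w 0.1643431854170438 g 78.66771340370178 q [-50.6  29.5  31.9 106.4 -20.   49.6 -67.9]
```

```bash
python3 -m crank '[[[0,0,-0.004],[0,0,0],0.0],[[0,0,-0.008],[0,0,0],0.0],[[0,0,-0.02],[0,0,0],0.0],[[0,0,-0.03],[0,0,0],0.0],[[0,0,-0.03],[0,0,0],0.0],[[0,0,-0.02],[0,0,0],0.0],[[0,0,0],[0,0,0],0.0]]' >/dev/null
python3 - <<'E'
from h import *
st(); rows([.4823,-.2166,.18],-65.2,14)
f=shot("top"); H=f["pixels"]; save(f,"t2.png"); save(f,"t2c.png",(145,250,225,310))
E
```

```text
t 14.25 p [0.5286 0.2234 0.2008] yaw -59.1 z [ 0.0031  0.0029 -1.    ] F [-0.32  0.28 -2.01] M [ 0.03  0.01 -0.09] w 0.1566771818832125 g 78.69137048721313 q [-54.2  21.3  35.8 101.  -14.1  61.9 -72.7]
row x14 [-0.0177  0.0262  0.0014] [-0.0001 -0.0003  0.0076]
```

```bash
python3 -m crank '[[[-0.0177,0.0262,0.0014],[-0.0001,-0.0003,0.0076],0.0],[[-0.0177,0.0262,0.0014],[-0.0001,-0.0003,0.0076],0.0],[[-0.0177,0.0262,0.0014],[-0.0001,-0.0003,0.0076],0.0],[[-0.0177,0.0262,0.0014],[-0.0001,-0.0003,0.0076],0.0],[[-0.0177,0.0262,0.0014],[-0.0001,-0.0003,0.0076],0.0],[[-0.0177,0.0262,0.0014],[-0.0001,-0.0003,0.0076],0.0],[[-0.0177,0.0262,0.0014],[-0.0001,-0.0003,0.0076],0.0]]' >/dev/null;  python3 -m crank '[[[-0.0177,0.0262,0.0014],[-0.0001,-0.0003,0.0076],0.0],[[-0.0177,0.0262,0.0014],[-0.0001,-0.0003,0.0076],0.0],[[-0.0177,0.0262,0.0014],[-0.0001,-0.0003,0.0076],0.0],[[-0.0177,0.0262,0.0014],[-0.0001,-0.0003,0.0076],0.0],[[-0.0177,0.0262,0.0014],[-0.0001,-0.0003,0.0076],0.0],[[-0.0177,0.0262,0.0014],[-0.0001,-0.0003,0.0076],0.0],[[-0.0177,0.0262,0.0014],[-0.0001,-0.0003,0.0076],0.0],[[0,0,0],[0,0,0],0.0]]' >/dev/null
python3 - <<'E'
from h import *
st(); rows([.4823,-.2166,.068],-65.2,6)
f=shot("top"); save(f,"t3c.png",(145,250,225,310)); f=shot("wrist"); save(f,"w3.png")
E
```

```text
t 16.175 p [ 0.4806 -0.2191  0.1787] yaw -65.4 z [-0.0041 -0.003  -1.    ] F [ 0.35  0.42 -1.75] M [ 0.01  0.01 -0.03] w 0.15845780132745527 g 78.68314862251282 q [-16.7  20.1  46.3 108.6 -16.6  58.4 -28.7]
row x6 [ 0.0005 -0.0003  0.0184] [ 0.0002  0.0008 -0.0006]
```

View pics/t3c.png

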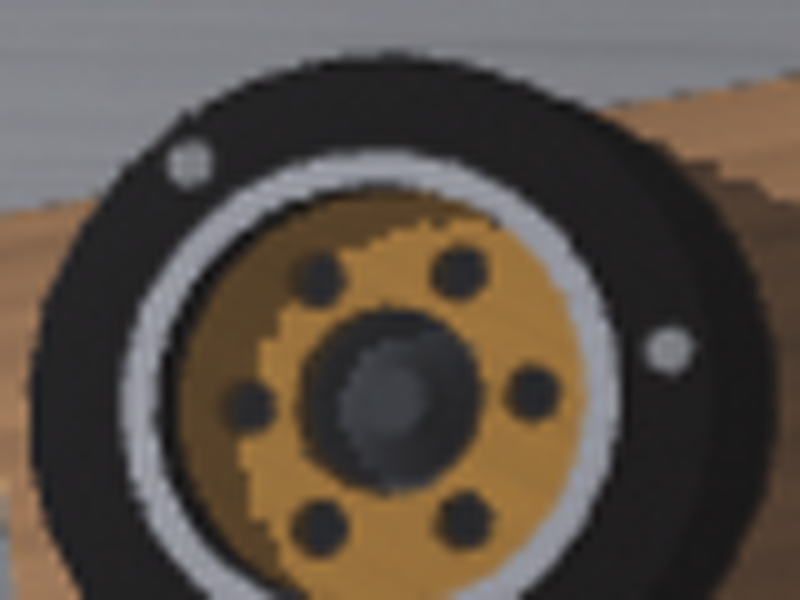

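View pics/w3.png

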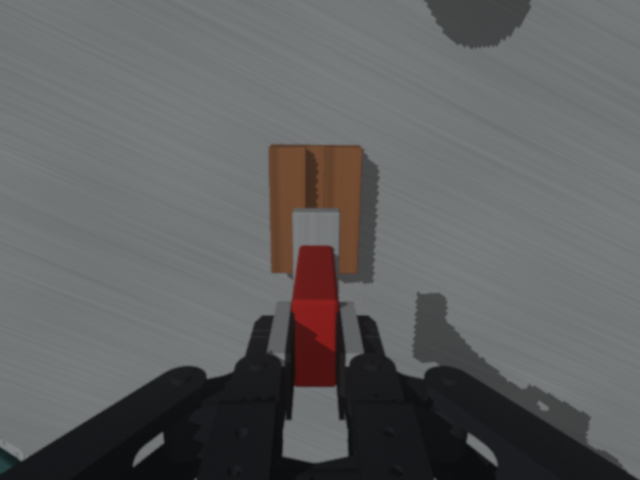

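The ring's holes have turned about 42°, now at (250,407) and (533,393) in the crop. The bar sits in the grip just as before, lined up with the groove, so I'll lower it.

```bash
python3 -m crank '[[[0.0005,-0.0003,0.0184],[0.0002,0.0008,-0.0006],0.0],[[0.0005,-0.0003,0.0184],[0.0002,0.0008,-0.0006],0.0],[[0.0005,-0.0003,0.0184],[0.0002,0.0008,-0.0006],0.0],[[0.0005,-0.0003,0.0184],[0.0002,0.0008,-0.0006],0.0],[[0.0005,-0.0003,0.0184],[0.0002,0.0008,-0.0006],0.0],[[0.0005,-0.0003,0.0184],[0.0002,0.0008,-0.0006],0.0],[[0,0,0],[0,0,0],0.0],[[0,0,0],[0,0,0],0.0]]' >/dev/null;  python3 - <<'E'
from h import *
st(); rows([.4823,-.2166,.0545],-65.2,6)
E
```

```text
t 17.275 p [ 0.4839 -0.2145  0.0692] yaw -64.99 z [ 1.5e-03  5.0e-04 -1.0e+00] F [ 0.85  0.37 -1.18] M [-0.04 -0.    0.  ] w 0.16151822323860554 g 78.62641453742981 q [-11.1  29.1  39.9 113.4 -25.7  46.4 -21.6]
row x6 [-0.0004  0.0002  0.0024] [ 0.     -0.0003  0.0006]
```

```bash
python3 -m crank '[[[-0.0004,0.0002,0.0024],[0,-0.0002,0.0006],0.0],[[-0.0004,0.0002,0.0024],[0,-0.0002,0.0006],0.0],[[-0.0004,0.0002,0.0024],[0,-0.0002,0.0006],0.0],[[-0.0004,0.0002,0.0024],[0,-0.0002,0.0006],0.0],[[-0.0004,0.0002,0.0024],[0,-0.0002,0.0006],0.0],[[-0.0004,0.0002,0.0018],[0,-0.0002,0.0006],0.0],[[0,0,0],[0,0,0],0.0]]' >/dev/null; python3 -c "from h import *;st()"
```

```text
t 18.15 p [ 0.4819 -0.2163  0.0549] yaw -65.19 z [-2.e-04  3.e-04 -1.e+00] F [ 0.31  0.66 -1.59] M [ 0.02 -0.04  0.  ] w 0.15789622716676793 g 78.62314939498901 q [-10.1  30.4  39.  113.9 -26.8  44.9 -20.6]
```

Still hanging about 1.3 mm up. I'll touch down gently, then release.

```bash
python3 -m crank '[[[0,0,0.0006],[0,0,0],0.0],[[0,0,0.0006],[0,0,0],0.0],[[0,0,0],[0,0,0],0.0]]' >/dev/null; python3 -c "from h import *;st()"
```

```text
t 18.525 p [ 0.482  -0.2162  0.0538] yaw -65.19 z [-0.e+00  3.e-04 -1.e+00] F [ 0.14 -0.04 -1.96] M [-0.05  0.04  0.01] w 0.16236367827064616 g 78.6233925819397 q [-10.   30.5  38.9 113.9 -26.9  44.8 -20.5]
```

```bash
python3 -m crank '[[[0,0,0.0005],[0,0,0],0.0],[[0,0,0],[0,0,0],0.0]]' >/dev/null; python3 -c "from h import *;st()"
```

```text
t 18.775 p [ 0.4822 -0.2165  0.0536] yaw -65.19 z [ 5.e-04  1.e-04 -1.e+00] F [-2.39 -0.85  4.66] M [ 0.11  0.34 -0.04] w 0.16152728126252167 g 79.50810670852661 q [-10.   30.5  38.9 113.9 -27.   44.7 -20.5]
```

Contact at z = 0.0536, the same height it was gripped at. I'll open in small steps, then rise.

```bash
python3 -m crank '[[[0,0,0],[0,0,0],0.025],[[0,0,0],[0,0,0],0.04],[[0,0,0],[0,0,0],0.06],[[0,0,0],[0,0,0],0.085],[[0,0,0],[0,0,0],0.085],[[0,0,0],[0,0,0],0.085],[[0,0,0],[0,0,0],0.085]]' 20; python3 -m crank '[[[0,0,-0.02],[0,0,0],0.085],[[0,0,-0.04],[0,0,0],0.085],[[0,0,-0.05],[0,0,0],0.085],[[0,0,-0.04],[0,0,0],0.085],[[0,0,-0.02],[0,0,0],0.085],[[0,0,0],[0,0,0],0.085],[[0,0,0],[0,0,0],0.085]]' >/dev/null;  python3 - <<'E'
from h import *
st(); f=shot("wrist"); save(f,"w4.png"); pickle.dump(f,open("w4.pkl","wb"))
E
```

```text
time_s: 19.65
tool_pos: [0.482, -0.2162, 0.0533]
tool_rot: [[0.908, 0.42, -0.0], [0.42, -0.908, 0.0], [0.0, -0.0, -1.0]]
force: [0.2, 0.3, -0.7]
width: 0.991
gripper_force: 0.0
t 20.525 p [ 0.4817 -0.2162  0.2233] yaw -65.19 z [-2.e-04  6.e-04 -1.e+00] F [ 0.39  0.09 -0.07] M [-0.03  0.01 -0.02] w 0.9986484191378638 g 0.0 q [-19.1  16.8  48.2 105.9 -14.   63.4 -31. ]
```

View pics/w4.png

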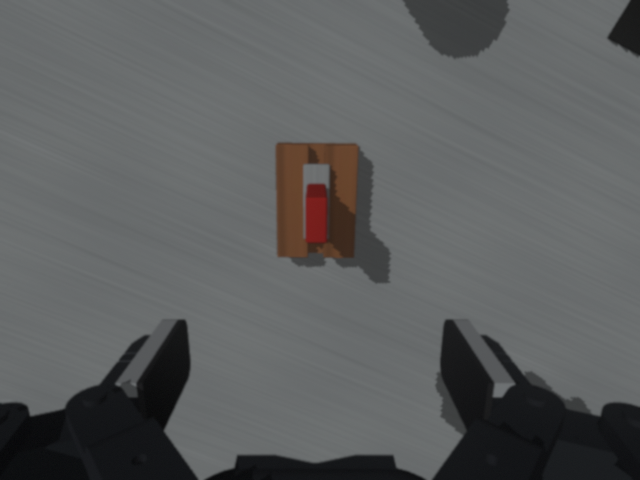

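The spanner stands upright on its rest, handle at (317,215), looking just as it did at the start, and the gripper is clear of it.

```bash
python3 -c "from rig import manip;print(manip.sign_off())"
```

```text
the job is handed in; nothing more can be done
None
```

The job is handed in (no verdict came back): I turned the ring clockwise to its stop, where the torque jumped to 0.76 N m, and put the spanner back upright on its rest with the gripper clear, about 20.5 s in.

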